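# Start the paint-pot shaker

## Task

Start the paint-pot shaker on the bench with closed fingertips: first push the square hood latch all the way down, then press the raised end of the power rocker until it has tipped fully over, and then press the round start button right down and let it come back up. Leave the long stop bar unpressed, do not press a later control before the earlier ones are done, and do not lift or push aside any of the containers standing around.

Things in the scene. Friction and masses are not known exactly. Their poses are not given: they have to be found in the camera images.
- shaker: White bench shaker, fixed; flat deck 70 mm above the table, x -120 to 120, y -160 to 320 mm in its own frame. Origin at table height under the middle of the four controls; z up, x away from the robot at yaw 0.
- keys_mid (a point): Middle of the key field, on the deck. Four grey controls on black bezels 7 mm high lie at shaker x = +-40, y = +-45 mm from it; which is at which place changes from run to run. All are pressed straight down, stand above their bezels even when fully down, and cannot be pulled out.
- hood_top (a point): Middle of the top of the clear hood over a tin, at the shaker's +y end: 170 mm (shaker x) x 150 mm (shaker y) at its foot, top 200 mm above the table. An obstacle only.
- latch_top (a point): Centre of the top face of the hood latch, a square grey block 32 x 32 mm on a square bezel; the face stands up to 25 mm above the deck when up and 15 mm when home. The point moves with it.
- latch (a joint): Downward travel of the latch in m: 0 up, 0.010 home; starts at 0 to 0.002. Slides with about 5 N friction and stays where it is left.
- rocker_press (a point): Where to press the power rocker: on its raised half, 22 mm from the pivot towards shaker +x; moves with it. A grey shallow V, 60 (shaker x) x 28 mm, pivot along shaker y at the V's bottom, 16 mm above the deck. Off: the half towards +x is raised, its end 25 mm above the deck, the other half level. On: the half towards +x is level, 16 mm above the deck.
- rocker (a joint): Angle of the rocker in rad: 0 off, 0.3 fully over (on); starts at 0 to 0.05. About 0.1 N m friction (3 to 5 N at the raised half); stays where it is left.
- start_top (a point): Centre of the top of the start button, a round grey button 30 mm in diameter on a round bezel; its top stands 22 mm above the deck when up, 16 mm when fully down. The point moves with it.
- start (a joint): Downward travel of the start button in m: 0 up, 0.006 fully down; spring return, about 1.5 N to begin and 5 N fully down.
- stop_top (a point): Centre of the top of the stop bar, a long narrow grey key 18 mm (shaker x) x 60 mm (shaker y) on a long bezel, 22 mm above the deck. Not to be pressed.
- stop (a joint): Downward travel of the stop bar in m: 0 up, 0.006 fully down; spring return, about 1.5 N to begin and 5 N fully down.
- pot_mid (a point): loose bystander, not part of the job; the point is half-way up its axis. Small clear lidded paint pot, 38 mm in diameter, 42 mm high, standing on the shaker's deck at the end away from the hood.
- jar_mid (a point): loose bystander, not part of the job; the point is half-way up its axis. Glass jar, 64 mm in diameter, 85 mm high, on the table beside the shaker's end away from the hood.
- bottle_mid (a point): loose bystander, not part of the job; the point is half-way up its axis. White bottle, 56 mm in diameter, 170 mm high, on the table beyond the same end.
- cup_mid (a point): loose bystander, not part of the job; the point is half-way up its axis. White open cup, 72 mm in diameter at the rim, 80 mm high, on the table beyond the same end.
There are look-alikes about, which are no part of the job. What is shaped like the part that bears pot_mid but red is not meant. What is shaped like the part that bears cup_mid but blue is not meant.

How it is judged:
By the outcome, as a careful person would: the job done as asked, in the order asked, and still so for the second after the job is handed in, with the robot touching nothing.
It also fails if it takes over 56 s, if anything falls off the work surface, if the arm or the gripper's body presses on something with over 40 N, if the wrist force passes 120 N, or if a joint passes its speed limit or range.

## Robot

A 6-joint arm with a two-finger parallel gripper is mounted at the origin on the work surface. World frame = base frame: x ahead of the robot, y to its left, z up, the work surface at z = 0. Lengths are in m, angles in rad, forces in N, time in s.
With the tool pointing down it reaches from about 0.35 to 0.975 m from the base axis. Payload 4.9 kg.
Tool frame: the origin (TCP) lies midway between the tips of the shut fingers; the grasp point (between the pads) lies 19 mm behind it (manip.pinch_z is the x of the grasp point in the tool frame, in m); x points along the fingers, y is the direction in which the jaws open and shut, and the axes are right-handed (so a half turn about x gives the same grasp; the last joint's range is limited). The gripper opens to 85 mm and grips with 20 to 120 N. Pads are 22 mm wide; open, the fingers measure 114 mm over their backs; the gripper's body (76 mm by 85 mm) begins 54 mm behind the grasp point. The pads swing forward as they close: fully open they stand 13 mm farther back than shut.
Start: joints at [-0.119, 0.053, 1.613, -0, 1.476, -0.119], TCP at [0.625, 0, 0.231] pointing down, gripper open.
Joint ranges: [-3.01, 3.01], [-1.01, 2.22], [0.06, 2.58], [-1.02, 4.17], [0.09, 2.62], [-3.14, 3.14]. Speed limits (rad/s): [2.57, 2.57, 3.14, 3.14, 3.14, 3.14].

## Interface

Orientations are given as a unit quaternion [w, x, y, z].
In Python, from plant import sensors, cams, workorder, manip gives the robot as it stands.
- The arm moves only by the tool drive_tool, never from a script. Its argument "series" is a list of rows, each an object of numbers: "x", "y", "z": the shift along the tool's x, y, z in units of 25 mm (1.0 is 25 mm); "ax", "ay", "az": the turn, a rotation vector about the tool's x, y, z in units of 5 degrees (1.0 is 5 degrees). A call has 1 to 5 rows; each row is the pose to reach, as a shift and turn from the pose commanded when the call began, along the tool's axes at that moment; what a row does not reach only later rows make up. A row lasts 1/12 s, in which the tool goes at most 41.7 mm and 7.16 degrees, less where a joint would pass 70% of its speed; a pose out of reach is approached as far as the arm can. A call with a gripper value outside its range is refused whole. "hand" is the opening, from 0 (shut) to 1 (fully open), set as the call begins (left out, the last holds). The fingers move at their own pace and stop on an object; the grip force is fixed at half the most. Time passes only in rows, so rows that repeat a pose let the fingers close. It gives the time, the measured TCP pose, the force and the opening at its end, in the units of the state.
- sensors.state(): the state, without advancing time (a new reading comes with each control period).
- cams.grab_frame(name): name is "scene" or "side" or "wrist"; returns a dict with "img" (384x512x3 uint8, blue, green, red), "camera_matrix" (3x3 intrinsics, pixels), "cam_to_world" (4x4, takes a point from camera to world coordinates). Camera axes: x right, y down, z forward; pixel columns grow to the right and rows downward; lengths in m; the calibration is good to about 2 mm. A picture is of the moment at which its call begins. There is no depth.
- workorder.job_done(): hands the job in, once; it reports no verdict.
The state is a dict: "time": time; "joint_pos": joint angles; "joint_vel": joint speeds; "joint_efforts": joint torques, N m; "tool_pos": TCP position; "tool_rot": TCP orientation; "contact_force": force on the tool from outside, world axes, zero at the start; "ft_torque": the same for the moment, N m; "gripper_width": opening from 0.0 (shut) to 1.0 (fully open).
Only numpy, scipy, OpenCV 4.12 (cv2) and the standard library are available. Lean on these libraries where they do the work, as an engineer would, in place of code of your own. Each camera call takes 0.05 s, during which the arm holds its last target.

## Working session

There is one attempt and no reset: what is moved stays moved. The work goes in short steps, Python scripts to look and compute and a tool call to move; the robot and the scene stay as the last step left them, time stands still between calls to the robot, and variables do not carry over. Pictures are saved under pics/ and viewed, and the job is handed in when it is done.

Besides the shell and the picture viewer there is one more tool, called after ">>>" as name(argument=value, ...), one argument or row to a line, values as JSON. drive_tool: Moves the arm, as the interface text tells. Its arguments: {"type":"object","properties":{"series":{"type":"array","items":{"type":"object","properties":{"x":{"type":"number"},"y":{"type":"number"},"z":{"type":"number"},"ax":{"type":"number"},"ay":{"type":"number"},"az":{"type":"number"}}}},"hand":{"type":"number"}},"required":["series"]}

```bash
ls; mkdir -p pics
python3 - <<'E'
from plant import sensors, cams, workorder, manip
import cv2, numpy as np
np.set_printoptions(precision=4,suppress=True)
for n in ["scene","side","wrist"]:
    f=cams.grab_frame(n); cv2.imwrite(f"pics/{n}0.png",f["img"]); print(n,f["camera_matrix"],f["cam_to_world"])
    np.savez(f"pics/{n}0.npz",**f)
print(sensors.state())
E
```

```text
pics
scene [[374.5386   0.     257.5914]
 [  0.     374.5386 197.5685]
 [  0.       0.       1.    ]] [[ 0.2257  0.6494 -0.7262  1.587 ]
 [ 0.9742 -0.1531  0.1659 -0.3575]
 [-0.0034 -0.7449 -0.6671  1.0748]
 [ 0.      0.      0.      1.    ]]
side [[351.8644   0.     259.3691]
 [  0.     351.8644 186.2897]
 [  0.       0.       1.    ]] [[ 0.904  -0.2086  0.3731  0.2034]
 [-0.4274 -0.4313  0.7946 -0.9162]
 [-0.0049 -0.8778 -0.4791  0.6113]
 [ 0.      0.      0.      1.    ]]
wrist [[330.2005   0.     254.1223]
 [  0.     330.2005 185.0754]
 [  0.       0.       1.    ]] [[ 1.      0.0011 -0.0014  0.6248]
 [ 0.0007 -0.9572 -0.2893  0.0748]
 [-0.0017  0.2893 -0.9572  0.3731]
 [ 0.      0.      0.      1.    ]]
{'time': 0.15, 'joint_pos': array([-0.119 ,  0.0532,  1.614 ,  0.    ,  1.476 , -0.119 ]), 'joint_vel': array([-0.0007, -0.0016, -0.004 ,  0.0008,  0.0008,  0.0029]), 'joint_efforts': array([  0.0005, -39.4242, -37.0722,  -0.0001,   0.0046,   0.0001]), 'tool_pos': array([0.6245, 0.0001, 0.2304]), 'tool_rot': array([ 0.4996,  0.4997,  0.5004, -0.5003]), 'contact_force': array([ 0.6398, -0.2058,  1.4656]), 'ft_torque': array([ 0.0004, -0.0022, -0.0177]), 'gripper_width': 1.0030274300436233}
```

View pics/scene0.png

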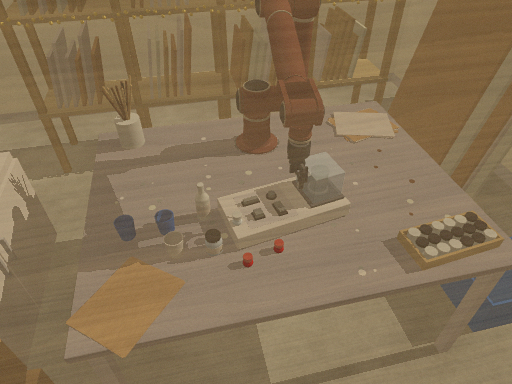

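View pics/side0.png

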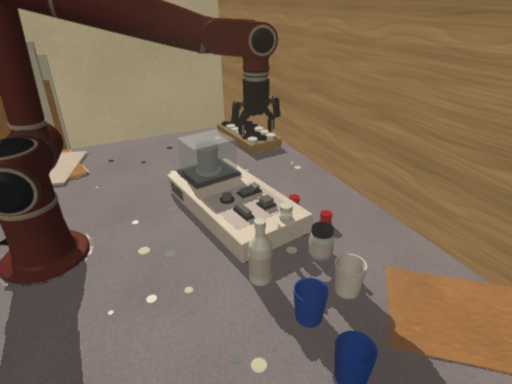

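View pics/wrist0.png

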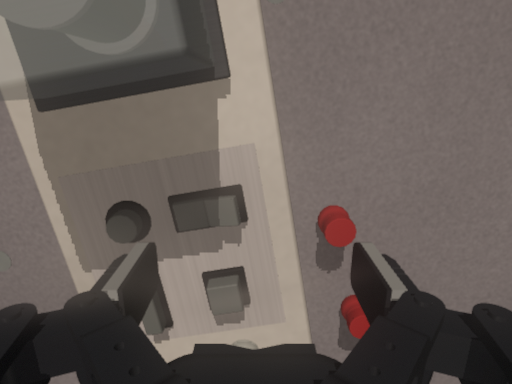

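The wrist view shows the hood at the top left. The start button is at (128,222), the rocker at (208,208), the latch at (227,292) and the stop bar, partly hidden, at (155,305). I'll zoom in for exact pixels.

```bash
cat > h.py <<'E'
import numpy as np, cv2
def proj(f,p):
    T=f["cam_to_world"];K=f["camera_matrix"];c=T[:3,:3].T@(np.asarray(p,float)-T[:3,3]);q=K@c;return q[:2]/q[2]
def back(f,uv,z):
    T=f["cam_to_world"];K=f["camera_matrix"];d=T[:3,:3]@np.linalg.solve(K,[uv[0],uv[1],1.]);s=(z-T[2,3])/d[2];return T[:3,3]+s*d
E
python3 - <<'E'
import cv2
a=cv2.imread('pics/wrist0.png')[130:350,30:300]; a=cv2.convertScaleAbs(a,alpha=1.6,beta=10)
cv2.imwrite('pics/w0z.png',cv2.resize(a,None,fx=2.7,fy=2.7,interpolation=cv2.INTER_CUBIC))
a=cv2.imread('pics/side0.png')[150:270,150:350]
cv2.imwrite('pics/s0z.png',cv2.resize(a,None,fx=4,fy=4,interpolation=cv2.INTER_CUBIC))
E
```

```text
(no output)
```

View pics/w0z.png

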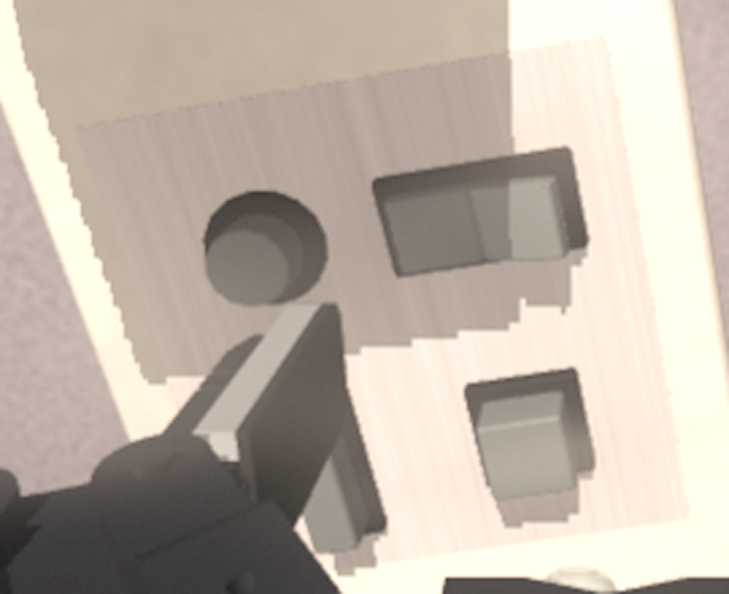

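View pics/s0z.png

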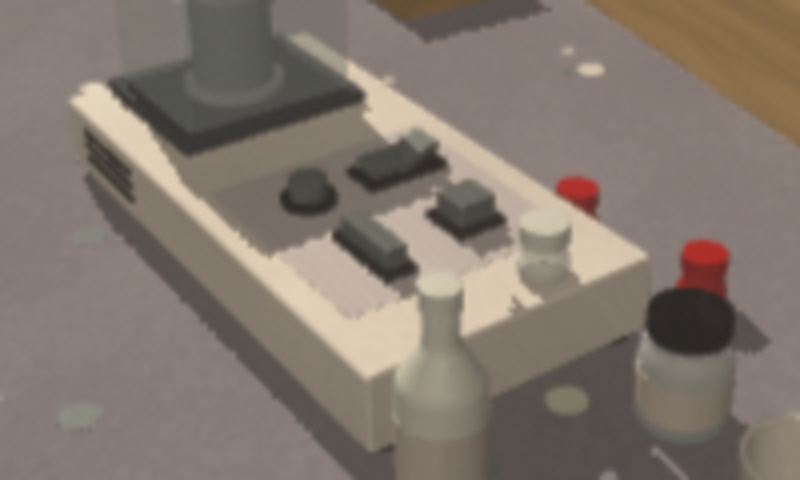

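Run:
```python
from h import *
np.set_printoptions(precision=4,suppress=True)
f=dict(np.load('pics/wrist0.npz'))
z=lambda u,v:(u/2.7+30,v/2.7+130)
print('start',back(f,z(248,268),.092),back(f,z(266,247),.077))
print('latch',[back(f,z(*p),.094) for p in [(480,430),(563,418),(578,485),(497,500)]])
# scene deck plate: key-field panel corners
print('panel',[back(f,z(*p),.07) for p in [(78,128),(605,38),(688,518)]])
print('rocker bezel',[back(f,z(*p),.077) for p in [(373,183),(570,148),(587,243),(400,277)]])
print('latch bezel',[back(f,z(*p),.077) for p in [(466,385),(576,368),(594,468)]])
```

```text
start [ 0.5017 -0.0532  0.092 ] [ 0.5026 -0.0518  0.077 ]
latch [array([ 0.5792, -0.1159,  0.094 ]), array([ 0.6093, -0.1109,  0.094 ]), array([ 0.6145, -0.1393,  0.094 ]), array([ 0.5843, -0.1459,  0.094 ])]
panel [array([ 0.4383, -0.0094,  0.07  ]), array([0.6243, 0.0227, 0.07  ]), array([ 0.6581, -0.1734,  0.07  ])]
rocker bezel [array([ 0.5429, -0.0274,  0.077 ]), array([ 0.6122, -0.0145,  0.077 ]), array([ 0.6179, -0.0501,  0.077 ]), array([ 0.55  , -0.0635,  0.077 ])]
latch bezel [array([ 0.572 , -0.1079,  0.077 ]), array([ 0.6135, -0.1006,  0.077 ]), array([ 0.6201, -0.1445,  0.077 ])]
```

Run:
```python
from h import *
np.set_printoptions(precision=4,suppress=True)
f=dict(np.load('pics/wrist0.npz'));s=dict(np.load('pics/side0.npz'))
m=np.array([.5495,-.0903]);a=np.radians(9.9);R=np.array([[np.cos(a),-np.sin(a)],[np.sin(a),np.cos(a)]])
for n,p in dict(hoodR=back(f,(228,75),.07),hoodL=back(f,(42,108),.07),pot=back(s,(285.7,205.5),.112)).items(): print(n,p,R.T@(p[:2]-m))
zz=lambda p:np.array(p)/4+150
for n,q,z in [('latch',(40,-45),.094),('start',(-40,45),.092),('rock',(62,45),.093),('stop',(-40,-45),.092)]:
  w=np.r_[m+R@np.array(q)*1e-3,z]; print(n,w,(proj(s,w)-150)*4,(proj(f,w)-[30,130])*2.7)
```

```text
hoodR [0.6016 0.0833 0.07  ] [0.0811 0.1621]
hoodL [0.4341 0.0551 0.07  ] [-0.0887  0.1631]
pot [ 0.6099 -0.2164  0.112 ] [ 0.0378 -0.1347]
latch [ 0.5966 -0.1278  0.094 ] [466.5094 189.2767] [528.923  458.0796]
start [ 0.5024 -0.0528  0.092 ] [308.0988 173.5735] [249.6646 267.1374]
rock [ 0.6028 -0.0353  0.093 ] [421.0053 134.5395] [540.9757 220.8836]
stop [ 0.5178 -0.1415  0.092 ] [373.9645 225.6403] [318.5405 486.0628]
```

>>> drive_tool(
  hand=0,
  series=[
    {"z": 1.2},
    {"z": 2.5,"y": -0.5},
    {"z": 3.8,"y": -1.0},
    {"z": 5.1,"y": -1.1},
    {"z": 5.1,"y": -1.1},
  ],
)

```text
schema error: expected keys x, y, z, ax, ay, az
```

The side and wrist views agree: the model projects onto both. The hood edge is at shaker y 162 mm and the pot at y -135 mm, so both are clear.

>>> drive_tool(
  hand=0,
  series=[
    {"x": 0,"y": 0,"z": 1.2,"ax": 0,"ay": 0,"az": 0},
    {"x": 0,"y": -0.5,"z": 2.5,"ax": 0,"ay": 0,"az": 0},
    {"x": 0,"y": -1.0,"z": 3.8,"ax": 0,"ay": 0,"az": 0},
    {"x": 0,"y": -1.1,"z": 5.1,"ax": 0,"ay": 0,"az": 0},
    {"x": 0,"y": -1.1,"z": 5.1,"ax": 0,"ay": 0,"az": 0},
  ],
)

```text
time: 0.57
tool_pos: [0.5964, -0.1322, 0.2309]
tool_rot: [-0.499, -0.501, -0.498, 0.502]
contact_force: [0.5, 0.1, -0.4]
gripper_width: 0.297
```

>>> drive_tool(
  hand=0,
  series=[
    {"x": 0.0,"y": 0,"z": 0,"ax": 0,"ay": 0,"az": 0},
    {"x": 1.2,"y": 0,"z": 0,"ax": 0,"ay": 0,"az": 0},
    {"x": 2.6,"y": 0,"z": 0,"ax": 0,"ay": 0,"az": 0},
    {"x": 4.0,"y": 0,"z": 0,"ax": 0,"ay": 0,"az": 0},
    {"x": 4.6,"y": 0,"z": 0,"ax": 0,"ay": 0,"az": 0},
  ],
)

```text
time: 0.98
tool_pos: [0.5946, -0.125, 0.1105]
tool_rot: [0.498, 0.499, 0.503, -0.501]
contact_force: [-1.8, 0.5, -0.6]
gripper_width: 0.003
```

>>> drive_tool(
  hand=0,
  series=[
    {"x": 0.0,"y": 0,"z": 0,"ax": 0,"ay": 0,"az": 0},
    {"x": 0,"y": 0,"z": 0,"ax": 0,"ay": 0,"az": 0},
    {"x": 0,"y": 0,"z": 0,"ax": 0,"ay": 0,"az": 0},
  ],
)

```text
time: 1.23
tool_pos: [0.5988, -0.1271, 0.1182]
tool_rot: [0.501, 0.5, 0.499, -0.499]
contact_force: [-0.4, 0.2, 0.4]
gripper_width: 0.003
```

Run:
```python
from plant import sensors, cams
import cv2, numpy as np
for n in ["side","wrist"]:
    f=cams.grab_frame(n); np.savez(f"pics/{n}1.npz",**f)
    a=f["img"]; a=a[120:240,170:330] if n=="side" else a[100:384,100:480]
    cv2.imwrite(f"pics/{n}1.png",cv2.resize(a,None,fx=4 if n=="side" else 2,fy=4 if n=="side" else 2,interpolation=cv2.INTER_CUBIC))
s=sensors.state();print(s['time'],s['tool_pos'],s['contact_force'],s['gripper_width'])
```

```text
1.3333 [ 0.59921633 -0.12760179  0.1190892 ] [ 0.96840517 -0.03817114  0.83884115] -0.000842758969366846
```

View pics/side1.png

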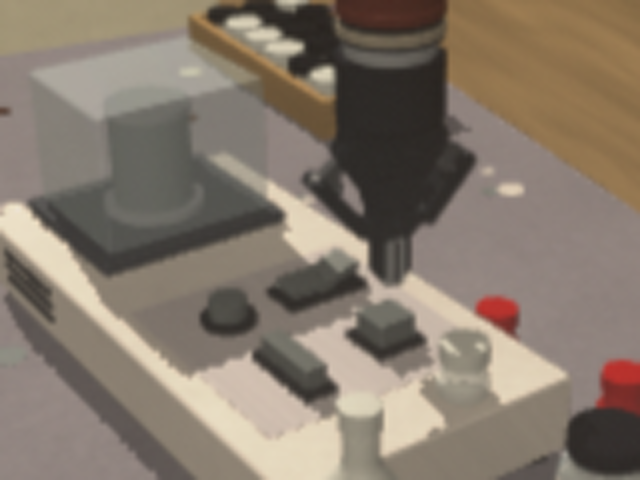

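View pics/wrist1.png

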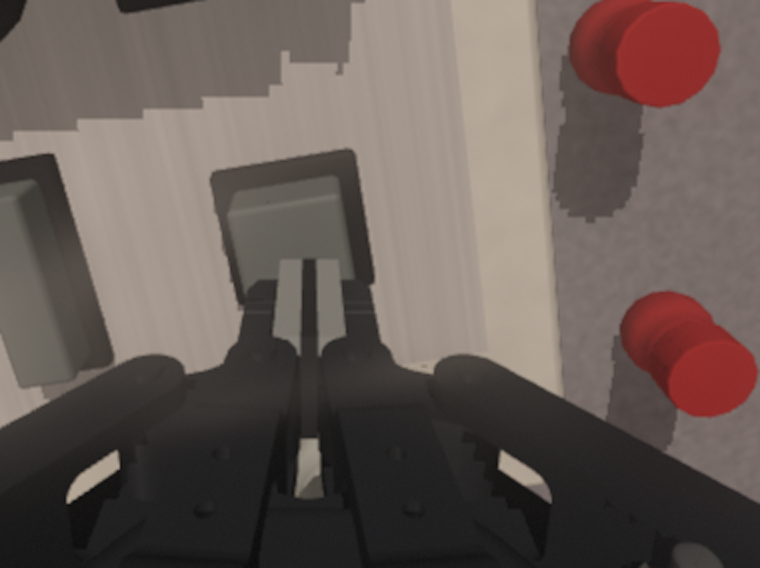

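The closed fingertips hang over the latch and clear of the pot and the stop bar. Now I'll press in steps.

>>> drive_tool(
  hand=0,
  series=[
    {"x": 0.4,"y": 0,"z": 0,"ax": 0,"ay": 0,"az": 0},
    {"x": 0.7,"y": 0,"z": 0,"ax": 0,"ay": 0,"az": 0},
    {"x": 0.9,"y": 0,"z": 0,"ax": 0,"ay": 0,"az": 0},
    {"x": 1.1,"y": 0,"z": 0,"ax": 0,"ay": 0,"az": 0},
    {"x": 1.2,"y": 0,"z": 0,"ax": 0,"ay": 0,"az": 0},
  ],
)

```text
time: 1.75
tool_pos: [0.5974, -0.1275, 0.086]
tool_rot: [0.5, 0.5, 0.5, -0.5]
contact_force: [-2.1, 1.5, 5.3]
gripper_width: 0.0
```

>>> drive_tool(
  hand=0,
  series=[
    {"x": 0.0,"y": 0,"z": 0,"ax": 0,"ay": 0,"az": 0},
    {"x": 0,"y": 0,"z": 0,"ax": 0,"ay": 0,"az": 0},
    {"x": 0,"y": 0,"z": 0,"ax": 0,"ay": 0,"az": 0},
  ],
)

```text
time: 2.0
tool_pos: [0.5972, -0.1275, 0.0858]
tool_rot: [0.5, 0.5, 0.5, -0.5]
contact_force: [0.1, -0.2, -0.6]
gripper_width: 0.0
```

Nearly home. I'll push a little further until the end stop shows in the force.

>>> drive_tool(
  hand=0,
  series=[
    {"x": 0.05,"y": 0,"z": 0,"ax": 0,"ay": 0,"az": 0},
    {"x": 0.1,"y": 0,"z": 0,"ax": 0,"ay": 0,"az": 0},
    {"x": 0.1,"y": 0,"z": 0,"ax": 0,"ay": 0,"az": 0},
  ],
)

```text
time: 2.25
tool_pos: [0.5975, -0.1276, 0.085]
tool_rot: [-0.5, -0.5, -0.5, 0.5]
contact_force: [-3.9, 1.7, 7.1]
gripper_width: -0.004
```

>>> drive_tool(
  hand=0,
  series=[
    {"x": 0.05,"y": 0,"z": 0,"ax": 0,"ay": 0,"az": 0},
    {"x": 0.1,"y": 0,"z": 0,"ax": 0,"ay": 0,"az": 0},
    {"x": 0.1,"y": 0,"z": 0,"ax": 0,"ay": 0,"az": 0},
    {"x": 0.1,"y": 0,"z": 0,"ax": 0,"ay": 0,"az": 0},
  ],
)

```text
time: 2.58
tool_pos: [0.5977, -0.1275, 0.0847]
tool_rot: [0.5, 0.5, 0.5, -0.5]
contact_force: [-9.3, 1.3, 17.0]
gripper_width: -0.0
```

At rest at 84.7 mm, 17 N and no further travel, the latch is home. Next I'll lift and go over to the rocker.

>>> drive_tool(
  hand=0,
  series=[
    {"x": -1.0,"y": 0,"z": 0,"ax": 0,"ay": 0,"az": 0},
    {"x": -1.6,"y": 0,"z": -0.2,"ax": 0,"ay": 0,"az": 0},
    {"x": -1.6,"y": 0.1,"z": -1.5,"ax": 0,"ay": 0,"az": 0},
    {"x": -1.6,"y": 0.3,"z": -2.8,"ax": 0,"ay": 0,"az": 0},
    {"x": -1.6,"y": 0.3,"z": -3.7,"ax": 0,"ay": 0,"az": 0},
  ],
)

```text
time: 3.0
tool_pos: [0.6056, -0.0333, 0.1218]
tool_rot: [0.5, 0.501, 0.5, -0.499]
contact_force: [0.2, -0.1, 0.2]
gripper_width: 0.001
```

>>> drive_tool(
  hand=0,
  series=[
    {"x": 0.0,"y": 0,"z": 0,"ax": 0,"ay": 0,"az": 0},
    {"x": 0,"y": 0,"z": 0,"ax": 0,"ay": 0,"az": 0},
    {"x": 0,"y": 0,"z": 0,"ax": 0,"ay": 0,"az": 0},
    {"x": 0,"y": 0,"z": 0,"ax": 0,"ay": 0,"az": 0},
  ],
)

```text
time: 3.33
tool_pos: [0.6049, -0.0359, 0.1211]
tool_rot: [-0.5, -0.5, -0.5, 0.5]
contact_force: [0.6, -0.4, -0.5]
gripper_width: 0.004
```

Run:
```python
from plant import sensors, cams
import cv2, numpy as np
for n in ["side","wrist"]:
    f=cams.grab_frame(n); np.savez(f"pics/{n}2.npz",**f)
    a=f["img"]; a=a[120:240,170:330] if n=="side" else a[100:384,100:480]
    cv2.imwrite(f"pics/{n}2.png",cv2.resize(a,None,fx=4 if n=="side" else 2,fy=4 if n=="side" else 2,interpolation=cv2.INTER_CUBIC))
s=sensors.state();print(s['time'],s['tool_pos'],s['contact_force'],s['gripper_width'])
```

```text
3.4333 [ 0.60492079 -0.03600653  0.12116937] [ 0.30965467 -0.31643947  0.14060681] -0.005168112273555419
```

View pics/side2.png

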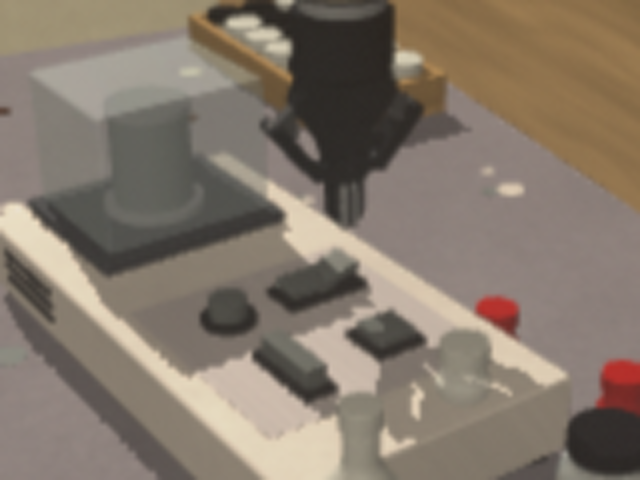

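View pics/wrist2.png

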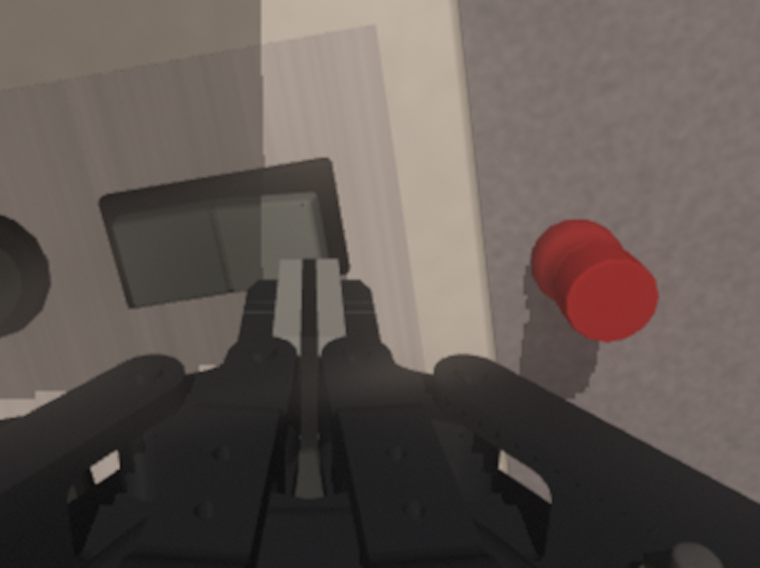

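The side view shows the latch now low on its bezel, around (388,325). The tip is over the rocker's raised half, so I'll press it.

>>> drive_tool(
  hand=0,
  series=[
    {"x": 0.5,"y": 0,"z": 0,"ax": 0,"ay": 0,"az": 0},
    {"x": 0.9,"y": 0,"z": 0,"ax": 0,"ay": 0,"az": 0},
    {"x": 1.1,"y": 0,"z": 0,"ax": 0,"ay": 0,"az": 0},
    {"x": 1.3,"y": 0,"z": 0,"ax": 0,"ay": 0,"az": 0},
    {"x": 1.4,"y": 0,"z": 0,"ax": 0,"ay": 0,"az": 0},
  ],
)

```text
time: 3.85
tool_pos: [0.605, -0.0352, 0.0859]
tool_rot: [-0.5, -0.5, -0.5, 0.5]
contact_force: [-3.6, -0.3, 16.7]
gripper_width: 0.002
```

>>> drive_tool(
  hand=0,
  series=[
    {"x": 0.05,"y": 0,"z": 0,"ax": 0,"ay": 0,"az": 0},
    {"x": 0.1,"y": 0,"z": 0,"ax": 0,"ay": 0,"az": 0},
    {"x": 0.1,"y": 0,"z": 0,"ax": 0,"ay": 0,"az": 0},
  ],
)

```text
time: 4.1
tool_pos: [0.6052, -0.0352, 0.0859]
tool_rot: [-0.5, -0.5, -0.5, 0.5]
contact_force: [-6.2, -0.9, 13.2]
gripper_width: 0.003
```

>>> drive_tool(
  hand=0,
  series=[
    {"x": 0.05,"y": 0,"z": 0,"ax": 0,"ay": 0,"az": 0},
    {"x": 0.1,"y": 0,"z": 0,"ax": 0,"ay": 0,"az": 0},
    {"x": 0.1,"y": 0,"z": 0,"ax": 0,"ay": 0,"az": 0},
  ],
)

```text
time: 4.35
tool_pos: [0.6053, -0.0352, 0.0858]
tool_rot: [-0.5, -0.499, -0.5, 0.5]
contact_force: [-12.5, 0.6, 22.6]
gripper_width: -0.003
```

>>> drive_tool(
  hand=0,
  series=[
    {"x": -1.0,"y": 0,"z": 0,"ax": 0,"ay": 0,"az": 0},
    {"x": -1.7,"y": -0.3,"z": 0,"ax": 0,"ay": 0,"az": 0},
    {"x": -1.7,"y": -1.5,"z": 0.2,"ax": 0,"ay": 0,"az": 0},
    {"x": -1.7,"y": -2.8,"z": 0.5,"ax": 0,"ay": 0,"az": 0},
    {"x": -1.7,"y": -4.1,"z": 0.7,"ax": 0,"ay": 0,"az": 0},
  ],
)

```text
time: 4.77
tool_pos: [0.5013, -0.0527, 0.1235]
tool_rot: [0.5, 0.5, 0.5, -0.5]
contact_force: [-0.6, -0.4, 0.3]
gripper_width: -0.002
```

>>> drive_tool(
  hand=0,
  series=[
    {"x": 0.0,"y": 0,"z": 0,"ax": 0,"ay": 0,"az": 0},
    {"x": 0,"y": 0,"z": 0,"ax": 0,"ay": 0,"az": 0},
    {"x": 0,"y": 0,"z": 0,"ax": 0,"ay": 0,"az": 0},
    {"x": 0,"y": 0,"z": 0,"ax": 0,"ay": 0,"az": 0},
  ],
)

```text
time: 5.1
tool_pos: [0.5034, -0.0525, 0.1242]
tool_rot: [0.5, 0.5, 0.5, -0.5]
contact_force: [-0.8, 0.4, 0.3]
gripper_width: 0.004
```

Run:
```python
from plant import sensors, cams
import cv2, numpy as np
for n in ["side","wrist"]:
    f=cams.grab_frame(n); np.savez(f"pics/{n}3.npz",**f)
    a=f["img"]; a=a[120:240,170:330] if n=="side" else a[100:384,100:480]
    cv2.imwrite(f"pics/{n}3.png",cv2.resize(a,None,fx=4 if n=="side" else 2,fy=4 if n=="side" else 2,interpolation=cv2.INTER_CUBIC))
s=sensors.state();print(s['time'],s['tool_pos'],s['contact_force'],s['gripper_width'])
```

```text
5.2 [ 0.5035025  -0.05252205  0.12416356] [ 0.48001428 -0.31467642 -0.07855244] -0.004309547113195869
```

View pics/side3.png

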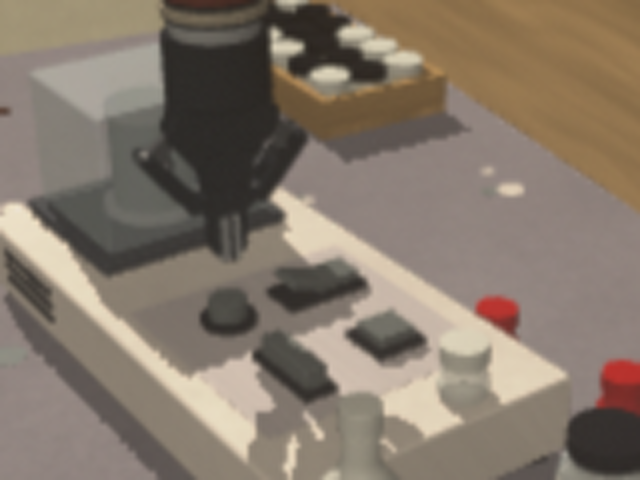

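View pics/wrist3.png

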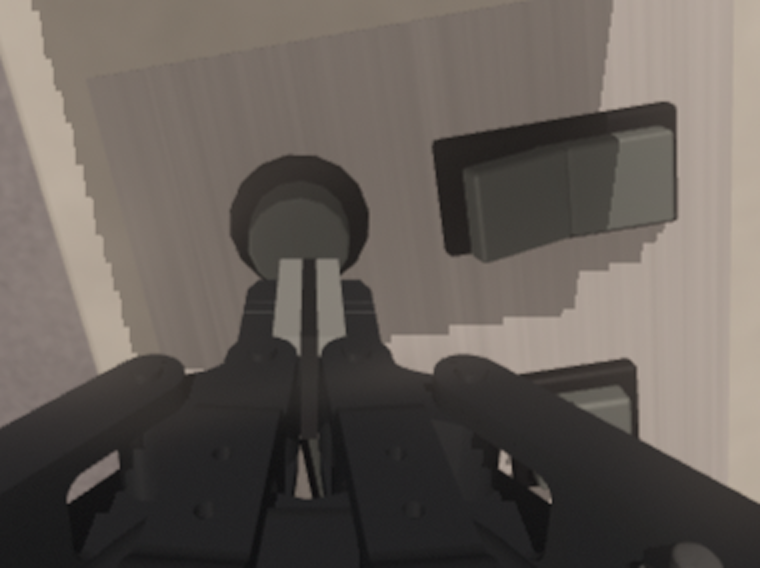

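The side view shows the rocker's far half level with its left half raised, and the latch still low. The tip is over the round button, so I'll press start.

>>> drive_tool(
  hand=0,
  series=[
    {"x": 0.6,"y": 0,"z": 0,"ax": 0,"ay": 0,"az": 0},
    {"x": 1.0,"y": 0,"z": 0,"ax": 0,"ay": 0,"az": 0},
    {"x": 1.3,"y": 0,"z": 0,"ax": 0,"ay": 0,"az": 0},
    {"x": 1.5,"y": 0,"z": 0,"ax": 0,"ay": 0,"az": 0},
    {"x": 1.6,"y": 0,"z": 0,"ax": 0,"ay": 0,"az": 0},
  ],
)

```text
time: 5.62
tool_pos: [0.5027, -0.0524, 0.0856]
tool_rot: [0.499, 0.5, 0.501, -0.5]
contact_force: [-10.6, 3.3, 25.0]
gripper_width: -0.003
```

>>> drive_tool(
  hand=0,
  series=[
    {"x": 0.1,"y": 0,"z": 0,"ax": 0,"ay": 0,"az": 0},
    {"x": 0.1,"y": 0,"z": 0,"ax": 0,"ay": 0,"az": 0},
    {"x": 0.1,"y": 0,"z": 0,"ax": 0,"ay": 0,"az": 0},
  ],
)

```text
time: 5.87
tool_pos: [0.5029, -0.0524, 0.0857]
tool_rot: [0.499, 0.499, 0.501, -0.5]
contact_force: [-14.5, 3.9, 26.1]
gripper_width: 0.002
```

It has bottomed at 85.7 mm with 26 N. I'll release and lift well clear.

>>> drive_tool(
  hand=0,
  series=[
    {"x": -0.8,"y": 0,"z": 0,"ax": 0,"ay": 0,"az": 0},
    {"x": -1.8,"y": 0,"z": 0,"ax": 0,"ay": 0,"az": 0},
    {"x": -3.0,"y": 0,"z": 0,"ax": 0,"ay": 0,"az": 0},
    {"x": -4.2,"y": 0,"z": 0,"ax": 0,"ay": 0,"az": 0},
    {"x": -5.4,"y": 0,"z": 0,"ax": 0,"ay": 0,"az": 0},
  ],
)

```text
time: 6.28
tool_pos: [0.5022, -0.0524, 0.2173]
tool_rot: [0.5, 0.5, 0.5, -0.5]
contact_force: [0.1, -0.4, -0.0]
gripper_width: 0.002
```

>>> drive_tool(
  hand=0,
  series=[
    {"x": 0.0,"y": 0,"z": 0,"ax": 0,"ay": 0,"az": 0},
    {"x": 0,"y": 0,"z": 0,"ax": 0,"ay": 0,"az": 0},
    {"x": 0,"y": 0,"z": 0,"ax": 0,"ay": 0,"az": 0},
    {"x": 0,"y": 0,"z": 0,"ax": 0,"ay": 0,"az": 0},
  ],
)

```text
time: 6.62
tool_pos: [0.5015, -0.0522, 0.2143]
tool_rot: [0.499, 0.499, 0.501, -0.501]
contact_force: [0.5, 0.0, -0.9]
gripper_width: -0.006
```

Run:
```python
from plant import sensors, cams
import cv2, numpy as np
for n in ["side","wrist"]:
    f=cams.grab_frame(n); np.savez(f"pics/{n}4.npz",**f)
    a=f["img"]; a=a[120:270,150:350] if n=="side" else a
    cv2.imwrite(f"pics/{n}4.png",cv2.resize(a,None,fx=4 if n=="side" else 1.5,fy=4 if n=="side" else 1.5,interpolation=cv2.INTER_CUBIC))
s=sensors.state();print(s['time'],s['tool_pos'],s['contact_force'],s['gripper_width'])
```

```text
6.7167 [ 0.50156081 -0.05225226  0.21423432] [ 0.908494   -0.17258515 -0.79121131] -0.0005146045374317417
```

View pics/side4.png

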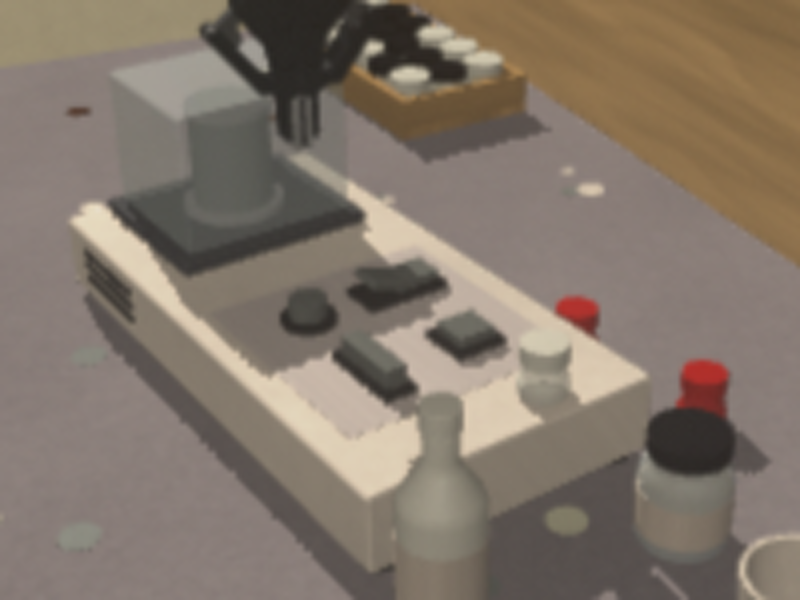

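View pics/wrist4.png

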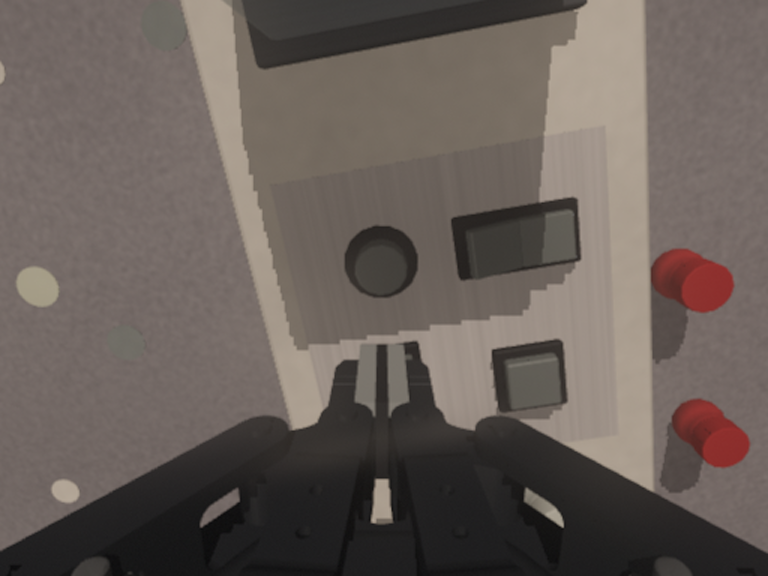

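The button is back up at side pixel (308,305), and the stop bar at (375,365) looks untouched. The rocker is over, the latch is down, and the containers stand where they were. I'll hand it in.

```bash
python3 -c "
from plant import workorder; print(workorder.job_done())"
```

```text
the job is handed in; nothing more can be done
None
```

I started the shaker in the order asked, with closed fingertips, and handed the job in at about 6.8 s of the 56 s allowed. The hand-in gives no verdict.

| Control | Where it stopped (above the table) | Push on it | Expected when fully down |
|---|---|---|---|
| Hood latch | 84.7 mm | 17 N | 85 mm |
| Power rocker | 85.8 mm | 23 N | 86 mm |
| Start button | 85.7 mm | 26 N | 86 mm |

The 17 N and 23 N pushes are well above the stated friction, and the last push did not move any control further, so each was at its stop.

The last pictures, with the gripper lifted well clear, show the latch low, the rocker tipped over and the start button back up. The stop bar is unpressed; the tool never came down over it. The pot, jar and bottle stand where they were. The cup is only partly in the final view, but the arm never went near it. No check failed or disagreed.

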